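# Pack a wax ring in the transit case whose latch is sound

## Task

Pack the green wax ring for the casting house: one of the two grey transit cases has a sound spring latch that clicks open under a light push on its red thumb tab, the other has gone stiff, so feel for it and never push a tab harder than 12 N; leave a stiff case shut. When the sound one has sprung open, lay the green ring flat on its foam without dropping it and press the lid shut until it clicks and stays, never pushing harder than 25 N on the case. Leave the other ring, the loupe and the brush where they are.

Things in the scene. Friction and masses are not known exactly. Their poses are not given: they have to be found in the camera images.
- case_a: one of two alike grey metal transit cases, fixed, shut at the start: 74 (x) x 96 (y) x 36 mm, base with 4 mm walls up to z = 24, lid above. Origin: centre of the underside; x from the front (red tab, towards the robot) to the hinge at the back, z up. Inside 66 x 88 mm clear, black foam floor at z = 11. The catch sticks out in front to x = -84.
- case_a_catch: its spring catch, a steel rocker; pin (origin) along the case's y at (-43.5, 0, 14) mm in the case frame. Tab forward, hook up (to z = 38) over a strike on the lid; tab down tips the hook forward, stop after 8 mm. Pressed on the red roll, a sound catch lets go at 4 to 6.5 N after 4.5 to 6.5 mm; the stiff one resists with some 5 N per mm from the start and needs over 18 N.
- case_a_tab (a point): middle of the top of the red thumb roll on the tab (7 mm thick, 28 mm long in y), where to press: 73.5 mm in front of the case's origin, 21 mm above the bench at rest, 30 mm in front of the pin; a finger reaching up to 16 mm towards the case passes clear of the hook.
- case_a_lid (a joint): lid angle, rad: 0 shut, 1.6 open (upright). Once the catch lets go a spring swings it open within 2 s and holds it; push it shut against 1 to 3 N. Over the last 10 mm the lid pushes aside the hook's sloped nose (up to 13 N at the lid top point), which snaps back over the strike; the lid then stays under 0.02.
- case_a_hinge (a point): middle of the lid's hinge axis (along the case's y), 39.5 mm behind the case's origin, 24 mm above the bench.
- case_a_lid_top (a point): on the outer (top) face of the lid, on its middle line, 59.5 mm from the hinge axis towards the front (17 mm short of the front edge) and 13 mm above the rim plane: where to push it shut. Moves with the lid.
- case_a_in (a point): centre of the foam floor inside the case, 11 mm above the bench.
- case_b: the other of two alike grey metal transit cases, fixed, shut at the start: 74 (x) x 96 (y) x 36 mm, base with 4 mm walls up to z = 24, lid above. Origin: centre of the underside; x from the front (red tab, towards the robot) to the hinge at the back, z up. Inside 66 x 88 mm clear, black foam floor at z = 11. The catch sticks out in front to x = -84.
- case_b_catch: its spring catch, a steel rocker; pin (origin) along the case's y at (-43.5, 0, 14) mm in the case frame. Tab forward, hook up (to z = 38) over a strike on the lid; tab down tips the hook forward, stop after 8 mm. Pressed on the red roll, a sound catch lets go at 4 to 6.5 N after 4.5 to 6.5 mm; the stiff one resists with some 5 N per mm from the start and needs over 18 N.
- case_b_tab (a point): middle of the top of the red thumb roll on the tab (7 mm thick, 28 mm long in y), where to press: 73.5 mm in front of the case's origin, 21 mm above the bench at rest, 30 mm in front of the pin; a finger reaching up to 16 mm towards the case passes clear of the hook.
- case_b_lid (a joint): lid angle, rad: 0 shut, 1.6 open (upright). Once the catch lets go a spring swings it open within 2 s and holds it; push it shut against 1 to 3 N. Over the last 10 mm the lid pushes aside the hook's sloped nose (up to 13 N at the lid top point), which snaps back over the strike; the lid then stays under 0.02.
- case_b_hinge (a point): middle of the lid's hinge axis (along the case's y), 39.5 mm behind the case's origin, 24 mm above the bench.
- case_b_lid_top (a point): on the outer (top) face of the lid, on its middle line, 59.5 mm from the hinge axis towards the front (17 mm short of the front edge) and 13 mm above the rim plane: where to push it shut. Moves with the lid.
- case_b_in (a point): centre of the foam floor inside the case, 11 mm above the bench.
- wax_ring_green: green wax ring with a small ball on its rim, lying flat on the weighing plate of the black pocket scale: 24 (x) x 28 (y) x 8 mm, hole 14 mm. Origin: centre of the underside; the ball is at +y. Take it across x (24 mm).
- wax_ring_teal: blue-green wax ring of the same size, lying in the white tray behind; stays there.
- pocket_scale: black pocket scale, fixed, 128 (x) x 74 (y) mm, left of the cases. Origin: centre of the underside. The round steel weighing plate (58 mm across) is centred 19 mm towards its +x end; its top, on which the ring lies, is 19 mm above the bench.
- loupe: small black folding loupe, 32 x 38 x 19 mm, standing on the bench. Origin: centre of the underside.
- dust_brush: brush with wooden handle, 15 x 167 x 11 mm, lying behind the cases. Origin: centre of the underside, y along the handle.

How it is judged (in metres and radians):
On the way, in this order (a step that is already met when the one before it is completed fails the run):
1. a case's latch has clicked open and its lid has sprung up (value of joint any of case_a_lid, case_b_lid above 1.3 rad), for 0.1 s.
2. the green ring lies flat on the foam of the opened case, let go (((x of wax_ring_green in the frame of case_a between -0.031 and 0.031 m and y of wax_ring_green in the frame of case_a between -0.041 and 0.041 m and z of wax_ring_green in the frame of case_a between 0.005 and 0.018 m and angle between wax_ring_green's own z axis and vertical below 0.3 rad and value of joint case_a_lid above 1.2 rad and contact force between the fingers and wax_ring_green below 0.05 N) or (x of wax_ring_green in the frame of case_b between -0.031 and 0.031 m and y of wax_ring_green in the frame of case_b between -0.041 and 0.041 m and z of wax_ring_green in the frame of case_b between 0.005 and 0.018 m and angle between wax_ring_green's own z axis and vertical below 0.3 rad and value of joint case_b_lid above 1.2 rad and contact force between the fingers and wax_ring_green below 0.05 N))), for 0.2 s.
At the end, for the whole second after the job is handed in: the green ring lies still and flat on the foam inside one of the cases (its centre within 31 mm of the case's middle in x and 41 mm in y), and the lids of both cases are shut and held by their catches (lid angles under 0.04 rad) (((x of wax_ring_green in the frame of case_a between -0.031 and 0.031 m and y of wax_ring_green in the frame of case_a between -0.041 and 0.041 m and z of wax_ring_green in the frame of case_a between 0.005 and 0.018 m and angle between wax_ring_green's own z axis and vertical below 0.3 rad) or (x of wax_ring_green in the frame of case_b between -0.031 and 0.031 m and y of wax_ring_green in the frame of case_b between -0.041 and 0.041 m and z of wax_ring_green in the frame of case_b between 0.005 and 0.018 m and angle between wax_ring_green's own z axis and vertical below 0.3 rad)) and value of joint each of case_a_lid, case_b_lid below 0.04 rad and linear speed of wax_ring_green below 0.02 m/s and contact force between the fingers and wax_ring_green below 0.05 N); the robot touches nothing.
It fails at once if a thumb tab or its catch is pushed with more than 12 N (contact force between any of the fingers, the arm and case_a_catch above 12 N or contact force between any of the fingers, the arm and case_b_catch above 12 N).
It fails at once if a case or its lid is pushed with more than 25 N (contact force between any of the fingers, the arm and case_a above 25 N or contact force between any of the fingers, the arm and case_b above 25 N).
It fails at once if the green ring is dropped (falls freely more than about a centimetre) (contact force between the fingers and wax_ring_green below 0.05 N and linear speed of wax_ring_green above 0.45 m/s).
It fails at once if the blue-green ring, the loupe or the brush is moved more than 20 mm (distance of any of wax_ring_teal, loupe, dust_brush from where it was at the start of the episode above 0.02 m).
It also fails if it takes over 72 s, if anything falls off the work surface, if the arm or the gripper's body presses on something with over 40 N, if the wrist force passes 120 N, or if a joint passes its speed limit or range.

## Robot

A 7-joint arm with a two-finger parallel gripper is mounted at the origin on a cart in front of the work surface, level with it; the furniture and walls round the work are solid. World frame = base frame: x ahead of the robot, y to its left, z up, the work surface at z = 0. Lengths are in m, angles in degrees, forces in N, time in s.
With the tool pointing down it reaches from about 0.35 to 0.9 m from the base axis. Payload 8.1 kg.
Tool frame: the origin (TCP) lies between the finger pads; the fingertips stand tcp_to_tips ahead of it and the grasp point (between the pads) lies 6 mm ahead of it (tcp_to_tips is the distance from the TCP to the fingertips, in m); z points along the fingers, y is the line along which they close (so a half turn about z gives the same grasp; the last joint's range is limited). The gripper opens to 85 mm and grips with 20 to 120 N. Pads are 22 mm wide; open, the fingers measure 114 mm over their backs; the gripper's body (76 mm by 85 mm) begins 54 mm behind the grasp point. The pads swing forward as they close: fully open they stand 13 mm farther back than shut.
Start: joints at [-80.707, 24.895, 1.432, 90.138, -0.665, 64.973, -4.303], TCP at [0.164, 0.603, 0.256] pointing down, gripper open.
Joint ranges: [-149.89, 149.89], [-25.12, 119.58], [-72.63, 75.52], [4.76, 147.25], [-75.54, 255.54], [6.69, 114.76], [-157.13, 157.13]. Speed limits (degrees/s): [127.2, 127.2, 172.46, 172.46, 180, 180, 180].

## Interface

Orientations are given as a 3x3 rotation matrix whose columns are the frame's x, y, z axes.
In Python, from cell import observe, snapshot, hand_in, search_frame, outline_of, tcp_to_tips gives the robot as it stands. The module is installed in compiled form; this text tells all that it offers.
- The arm moves only by the shell command python3 -m handwheel 'ROWS' [FORCE]. ROWS is JSON, a list of rows, each an object of numbers: "hand": the opening in per cent of the stroke, from 0 (shut) to 100 (fully open); "dx", "dy", "dz": the shift along the world's x, y, z in mm; "turn": the turn about the world's z in degrees. In form: [{"hand": .., "dx": .., "dy": .., "dz": .., "turn": ..}, ...]. A call has 1 to 20 rows; each row shifts and turns the commanded pose from where the row before left it; what a row does not reach is not made up. A row lasts 1/12 s, in which the tool goes at most 41.7 mm and 7.16 degrees, less where a joint would pass 70% of its speed; a pose out of reach is approached as far as the arm can. A call with a gripper value outside its range is refused whole. The fingers move at their own pace and stop on an object; FORCE is the grip in N (left out, the last holds). Time passes only in rows, so rows that do not move let the fingers close. It gives the time, the measured TCP pose, the force, the opening and the grip force at its end, in the units of the state.
- observe(): the state, without advancing time (a new reading comes with each control period).
- snapshot(name): name is "scene" or "top" or "wrist"; returns a dict with "frame" (384x512x3 uint8, blue, green, red), "fx", "fy", "cx", "cy" (pixels), "k1" (the pictures are not rectified: a ray, as slopes to the right and down, at radius r is drawn at 1 + k1 r^2 times it, then the intrinsics apply), "R" (3x3) and "t" (3): a world point X has camera coordinates R X + t; the wrist camera has in their place "hand_eye" (4x4, takes a point from camera to tool coordinates, whose origin is the TCP and whose axes are the flange's). Camera axes: x right, y down, z forward; pixel columns grow to the right and rows downward; lengths in m; the calibration is good to about 2 mm. A picture is of the moment at which its call begins: read the wrist's pose just before it. There is no depth.
- hand_in(): hands the job in; it is judged then, once.
Trained networks look in a picture, given as the dict that the camera call returned (one of the last four; its "shot" number tells which), for a name from the list of things; names that differ only in an ending like _2 or _b are one class to them, and where a whole thing is asked for, a point or a joint stands for the part that bears it (a point fixed in the world has none). Each returns a list of dicts, best first, with "conf" (0 to 1); they miss things now and then, are a little off and sometimes report something else, mostly with a low value. They report only what shows in the picture. A call takes as long as a camera call.
- search_frame(picture, query): "centre" ([x, y, z] in m, in the coordinates of the camera as it stood for that picture, good to about 4 mm: the middle of the surface that is visible of it).
- outline_of(picture, query): "mask" (384x512 bool, what is visible of it).
The state is a dict: "t": time; "joint_positions": joint angles; "dq": joint speeds; "tau": joint torques, N m; "ee_pos": TCP position; "tool_rot": TCP orientation; "force": force on the tool from outside, world axes, zero at the start; "moment": the same for the moment, N m; "opening": opening from 0.0 (shut) to 1.0 (fully open); "gripper_force": force on a finger pad.
Only numpy, scipy, OpenCV 4.12 (cv2) and the standard library are available. Lean on these libraries where they do the work, as an engineer would, in place of code of your own. Each camera call takes 0.05 s, during which the arm holds its last target. There are 200 camera calls.

## Working session

There is one attempt and no reset: what is moved stays moved. The work goes in short steps, Python scripts to look and compute and a shell command to move; the robot and the scene stay as the last step left them, time stands still between calls to the robot, and variables do not carry over. Pictures are saved under pics/ and viewed, at most 10 in all, crops included, and the job is handed in when it is done.

```bash
mkdir -p pics
cat > h.py <<'E'
import numpy as np, cv2
from cell import *
def world(p,s,c):
    c=np.array(c)
    if "R" in p: return p["R"].T@(c-np.array(p["t"])) if isinstance(p["R"],np.ndarray) else np.array(p["R"]).T@(c-np.array(p["t"]))
    q=np.array(p["hand_eye"])@np.r_[c,1]
    return np.array(s["ee_pos"])+np.array(s["tool_rot"])@q[:3]
def ray(p,s,u,v):
    d=np.array([(u-p["cx"])/p["fx"],(v-p["cy"])/p["fy"]]); q=d.copy()
    for _ in range(20): q=d/(1+p["k1"]*(q@q))
    o=world(p,s,[0,0,0]); return o,world(p,s,[q[0],q[1],1])-o
def atz(p,s,u,v,z):
    o,d=ray(p,s,u,v); return o+d*(z-o[2])/d[2]
def cen(m):
    y,x=np.nonzero(m); return x.mean(),y.mean()
E
python3 - <<'E'
from h import *
s=observe(); print(s["ee_pos"],np.round(s["tool_rot"],3).tolist(),s["force"],tcp_to_tips)
ims=[]
for n in ("top","scene"):
    p=snapshot(n); cv2.imwrite(f"pics/{n}0.png",p["frame"])
    for q in ("case_a","case_a_tab","case_a_catch","wax_ring_green","wax_ring_teal","pocket_scale","loupe","dust_brush"):
        for r in search_frame(p,q)[:3]: print(n,q,round(r["conf"],2),np.round(world(p,s,r["centre"])*1000).tolist())
E
```

```text
[0.16350138 0.60274591 0.25552491] [[-0.965, 0.262, -0.0], [0.262, 0.965, -0.002], [-0.0, -0.002, -1.0]] [ 0.60239377  0.34900252 -1.05462457] 0.025
top case_a 0.71 [498.0, 18.0, 37.0]
top case_a 0.55 [494.0, 156.0, 34.0]
top case_a_tab 0.65 [444.0, 16.0, 19.0]
top case_a_catch 0.84 [438.0, 19.0, 17.0]
top case_a_catch 0.47 [495.0, 15.0, 33.0]
top wax_ring_green 0.16 [497.0, 13.0, 37.0]
top pocket_scale 0.87 [479.0, 265.0, 14.0]
top loupe 0.66 [636.0, 120.0, 19.0]
top loupe 0.37 [488.0, 156.0, 39.0]
top dust_brush 0.62 [752.0, 105.0, 8.0]
top dust_brush 0.19 [476.0, 266.0, 14.0]
top dust_brush 0.17 [436.0, 160.0, 19.0]
scene case_a 0.96 [489.0, 145.0, 34.0]
scene case_a 0.74 [491.0, 8.0, 35.0]
scene case_a_tab 0.9 [449.0, 12.0, 11.0]
scene case_a_catch 0.61 [443.0, 12.0, 18.0]
scene wax_ring_green 0.45 [490.0, 270.0, 24.0]
scene pocket_scale 0.7 [477.0, 262.0, 18.0]
scene pocket_scale 0.23 [446.0, 11.0, 19.0]
scene loupe 0.67 [637.0, 114.0, 18.0]
scene loupe 0.37 [506.0, 13.0, 34.0]
scene dust_brush 0.55 [756.0, 98.0, 9.0]
```

View pics/top0.png

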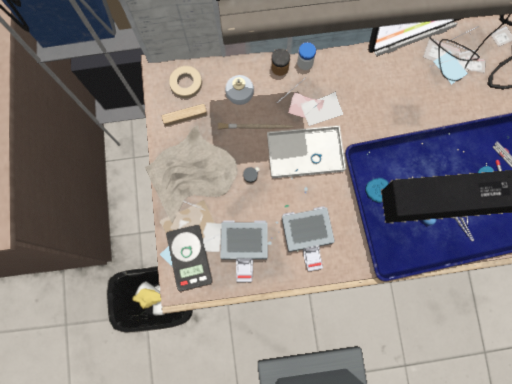

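View pics/scene0.png

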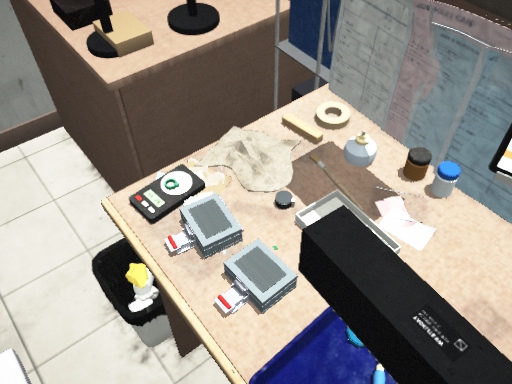

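The two cases, in the top view: left at (244,240) with its tab at (244,270), right at (307,230) with its tab at (314,260). The ring is on the scale plate at (186,252), and both cases are shut. Next I'll move over them for close looks.

```bash
python3 -m handwheel '[{"hand":100,"dx":25,"dy":-32,"dz":4},{"dx":25,"dy":-32,"dz":4},{"dx":25,"dy":-32,"dz":4},{"dx":25,"dy":-32,"dz":4},{"dx":25,"dy":-32,"dz":4},{"dx":25,"dy":-32,"dz":4},{"dx":25,"dy":-32,"dz":4},{"dx":25,"dy":-32,"dz":4},{"dx":25,"dy":-32,"dz":4},{"dx":25,"dy":-32,"dz":4},{},{}]'
cat > look.py <<'E'
from h import *
import sys
s=observe(); p=snapshot("wrist"); cv2.imwrite(f"pics/{sys.argv[1]}.png",p["frame"])
print(s["t"],np.round(s["ee_pos"],4))
for q in sys.argv[2:]:
    for r in search_frame(p,q)[:2]: print("S",q,round(r["conf"],2),np.round(world(p,s,r["centre"])*1000).tolist())
    Z={"case_a":36,"case_a_tab":20,"case_a_lid":36,"wax_ring_green":27}.get(q,20)/1000
    for r in outline_of(p,q)[:2]:
        m=r["mask"].astype(np.uint8)
        c,_=cv2.findContours(m,0,2); c=max(c,key=cv2.contourArea)[:,0]
        w=np.array([atz(p,s,u,v,Z)[:2]*1000 for u,v in c],np.float32)
        print("O",q,round(r["conf"],2),"px",np.round(cen(m)),"cen",np.round(atz(p,s,*cen(m),Z)*1000,1),"box",[np.round(x,1) for x in cv2.minAreaRect(w)])
E
python3 look.py w1 case_a case_a_catch case_a_tab wax_ring_green
```

```text
0.9 [0.1636 0.6032 0.2563]invalid input at $[0]: expected keys hand, dx, dy, dz, turn
```

View pics/w1.png

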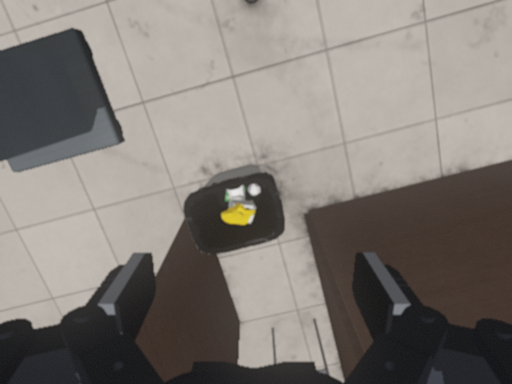

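```bash
python3 -m handwheel '[{"hand":100,"dx":28,"dy":-34,"dz":4,"turn":0},{"hand":100,"dx":28,"dy":-34,"dz":4,"turn":0},{"hand":100,"dx":28,"dy":-34,"dz":4,"turn":0},{"hand":100,"dx":28,"dy":-34,"dz":4,"turn":0},{"hand":100,"dx":28,"dy":-34,"dz":4,"turn":0},{"hand":100,"dx":28,"dy":-34,"dz":4,"turn":0},{"hand":100,"dx":28,"dy":-34,"dz":4,"turn":0},{"hand":100,"dx":28,"dy":-34,"dz":4,"turn":0},{"hand":100,"dx":28,"dy":-34,"dz":4,"turn":0},{"hand":100,"dx":28,"dy":-34,"dz":4,"turn":0},{"hand":100,"dx":28,"dy":-34,"dz":4,"turn":0},{"hand":100,"dx":28,"dy":-34,"dz":4,"turn":0},{"hand":100,"dx":0,"dy":0,"dz":0,"turn":0},{"hand":100,"dx":0,"dy":0,"dz":0,"turn":0}]'
python3 look.py w2 case_a case_a_catch case_a_tab wax_ring_green
```

```text
t: 2.52
ee_pos: [0.4818, 0.2163, 0.3019]
tool_rot: [[-0.964, 0.267, 0.001], [0.267, 0.964, -0.0], [-0.001, 0.0, -1.0]]
force: [-0.3, 1.0, -0.7]
opening: 1.003
gripper_force: 0.0
2.5167 [0.4818 0.2163 0.3019]
S case_a 0.95 [490.0, 156.0, 38.0]
S case_a 0.81 [496.0, 19.0, 37.0]
O case_a 0.75 px [203. 167.] cen [484.9 156.2  36. ] box [array([475.7, 156.1]), array([ 97.8, 122.6]), np.float64(82.6)]
O case_a 0.56 px [101. 199.] cen [489.9  26.4  36. ] box [array([480.9,  24.2]), array([122.1, 110.8]), np.float64(3.1)]
S case_a_catch 0.66 [442.0, 14.0, 13.0]
O case_a_catch 0.64 px [ 82. 161.] cen [442.5  16.1  20. ] box [array([443.7,  14.4]), array([34.8, 49.5]), np.float64(85.8)]
S case_a_tab 0.62 [440.0, 11.0, 19.0]
S case_a_tab 0.2 [486.0, 156.0, 37.0]
O case_a_tab 0.47 px [302. 144.] cen [492.8 273.2  20. ] box [array([491.9, 274. ]), array([23.4, 22.8]), np.float64(88.9)]
O case_a_tab 0.33 px [196. 124.] cen [437.2 160.6  20. ] box [array([439.1, 160.5]), array([31.3, 46.9]), np.float64(82.3)]
S wax_ring_green 0.52 [488.0, 273.0, 28.0]
O wax_ring_green 0.66 px [100. 209.] cen [503.6  15.1  27. ] box [array([503.6,  14.2]), array([ 82.1, 104.2]), np.float64(4.4)]
O wax_ring_green 0.57 px [303. 143.] cen [490.6 273.5  27. ] box [array([491.1, 273.7]), array([21.8, 24.3]), np.float64(77.5)]
```

View pics/w2.png

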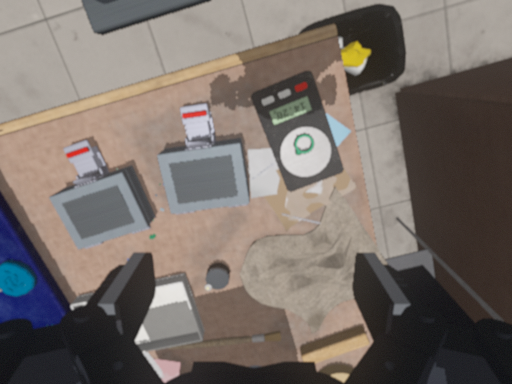

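The wrist view shows the left case at (203,175), its red roll at about (195,116), the right roll at about (78,150), and the ring at (303,144) with its ball. Next I'll measure the rolls by colour and get the yaw from the lid edges.

```bash
cat > red.py <<'E'
from h import *
s=observe(); p=snapshot("wrist"); hsv=cv2.cvtColor(p["frame"],cv2.COLOR_BGR2HSV)
def rects(m,z,lo,hi):
    n,l,st,c=cv2.connectedComponentsWithStats(m.astype(np.uint8))
    for i in range(1,n):
        if lo<st[i,4]<hi:
            k,_=cv2.findContours((l==i).astype(np.uint8),0,2)
            w=np.array([atz(p,s,u,v,z)[:2]*1000 for u,v in max(k,key=len)[:,0]],np.float32)
            print(np.round(c[i]),st[i,4],"cen",np.round(atz(p,s,*c[i],z)*1000,1)[:2],[np.round(x,1) for x in cv2.minAreaRect(w)])
print("red");rects(((hsv[...,0]<8)|(hsv[...,0]>172))&(hsv[...,1]>150)&(hsv[...,2]>110),.020,25,2000)
print("green");rects((hsv[...,0]>60)&(hsv[...,0]<100)&(hsv[...,1]>100)&(hsv[...,2]>50),.024,40,2000)
g=p["frame"].astype(int); 
print("lidpanel");rects((hsv[...,1]<75)&(hsv[...,2]>60)&(hsv[...,2]<115)&(np.indices(hsv.shape[:2])[0]>130)&(np.indices(hsv.shape[:2])[0]<250),.036,800,9000)
print(hsv[180,203],hsv[205,100],hsv[146,180],hsv[143,303],hsv[116,195])
E
python3 red.py
```

```text
red
[299.  90.] 79 cen [429.5 285.5] [array([429.5, 285.6]), array([ 7.2, 13.1]), np.float64(3.0)]
[192. 116.] 81 cen [426.1 161.4] [array([426.1, 161.6]), array([25.5,  3.9]), np.float64(82.8)]
[ 74. 154.] 82 cen [431.1  13.9] [array([431.2,  14.1]), array([ 4. , 27.5]), np.float64(2.7)]
green
[ 13. 280.] 841 cen [ 566.7 -132.8] [array([ 568.4, -130.3]), array([40.2, 51.6]), np.float64(62.0)]
lidpanel
[299. 161.] 1328 cen [505.2 267.3] [array([496.4, 272. ]), array([80. , 68.8]), np.float64(6.1)]
[412. 183.] 1457 cen [564.5 388.7] [array([577.6, 387.9]), array([ 39.9, 150.2]), np.float64(79.9)]
[128. 190.] 1038 cen [486.  66.] [array([484. ,  64.5]), array([93.5, 49.9]), np.float64(32.6)]
[ 96. 214.] 2115 cen [504.4  17.4] [array([504.7,  17.1]), array([47.8, 70.9]), np.float64(3.5)]
[101  18 116] [105  14 110] [  9  47 103] [  8   5 217] [  2 196 222]
```

```bash
python3 -m handwheel '[{"hand":0,"dx":-19,"dy":-18,"dz":-10,"turn":4.2},{"hand":0,"dx":-19,"dy":-18,"dz":-20,"turn":4.3},{"hand":0,"dx":-18,"dy":-19,"dz":-25,"turn":0},{"hand":0,"dx":0,"dy":0,"dz":-25,"turn":0},{"hand":0,"dx":0,"dy":0,"dz":-25,"turn":0},{"hand":0,"dx":0,"dy":0,"dz":-25,"turn":0},{"hand":0,"dx":0,"dy":0,"dz":-25,"turn":0},{"hand":0,"dx":0,"dy":0,"dz":-25,"turn":0},{"hand":0,"dx":0,"dy":0,"dz":-20,"turn":0},{"hand":0,"dx":0,"dy":0,"dz":-20,"turn":0},{"hand":0,"dx":0,"dy":0,"dz":-10,"turn":0},{"hand":0,"dx":0,"dy":0,"dz":-5,"turn":0},{"hand":0,"dx":0,"dy":0,"dz":0,"turn":0},{"hand":0,"dx":0,"dy":0,"dz":0,"turn":0}]'
python3 - <<'E'
from h import *
s=observe();p=snapshot("wrist");cv2.imwrite("pics/w3.png",p["frame"])
E
python3 red.py | sed -n '/red/,/green/p'
```

```text
t: 4.18
ee_pos: [0.4244, 0.164, 0.0668]
tool_rot: [[-0.993, 0.116, 0.0], [0.116, 0.993, 0.0], [-0.0, 0.0, -1.0]]
force: [-0.5, 0.2, -0.2]
opening: 0.003
gripper_force: 0.0
red
[483. 218.] 345 cen [428.  284.2] [array([428. , 284.2]), array([ 7.4, 13.8]), np.float64(6.0)]
[244. 236.] 323 cen [424.1 160. ] [array([425.3, 161.6]), array([26. ,  5.8]), np.float64(83.3)]
[  3. 271.] 75 cen [429.5  26.7] [array([429.5,  26.5]), array([4.9, 6.2]), np.float64(84.9)]
green
```

View pics/w3.png

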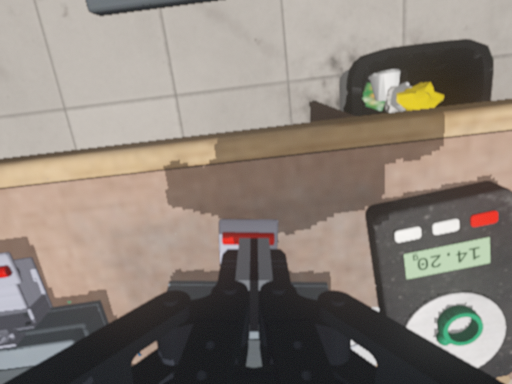

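The fingers are centred over the roll at (247,238), about 21 mm above it. I'll lower to just above it, then feel for contact.

```bash
python3 -m handwheel '[{"hand":0,"dx":1,"dy":-2,"dz":-8,"turn":0},{"hand":0,"dx":0,"dy":0,"dz":-6,"turn":0},{"hand":0,"dx":0,"dy":0,"dz":-3,"turn":0},{"hand":0,"dx":0,"dy":0,"dz":0,"turn":0},{"hand":0,"dx":0,"dy":0,"dz":0,"turn":0}]'
python3 -m handwheel '[{"hand":0,"dx":0,"dy":0,"dz":-1.5,"turn":0},{"hand":0,"dx":0,"dy":0,"dz":0,"turn":0},{"hand":0,"dx":0,"dy":0,"dz":0,"turn":0}]'
python3 -m handwheel '[{"hand":0,"dx":0,"dy":0,"dz":-1,"turn":0},{"hand":0,"dx":0,"dy":0,"dz":0,"turn":0},{"hand":0,"dx":0,"dy":0,"dz":0,"turn":0}]'
```

```text
t: 4.7
ee_pos: [0.4249, 0.1617, 0.0492]
tool_rot: [[-0.993, 0.116, -0.001], [0.116, 0.993, -0.0], [0.001, -0.0, -1.0]]
force: [-0.5, 0.0, 0.2]
opening: -0.004
gripper_force: 0.0
t: 4.95
ee_pos: [0.4252, 0.1619, 0.0481]
tool_rot: [[-0.993, 0.116, 0.0], [0.116, 0.993, 0.0], [-0.0, 0.0, -1.0]]
force: [-0.3, -0.5, 0.4]
opening: 0.003
gripper_force: 0.0
t: 5.2
ee_pos: [0.4251, 0.1619, 0.0471]
tool_rot: [[-0.993, 0.116, 0.0], [0.116, 0.993, 0.0], [-0.0, 0.0, -1.0]]
force: [0.6, -0.9, 0.3]
opening: -0.001
gripper_force: 0.0
```

```bash
python3 -m handwheel '[{"hand":0,"dx":0,"dy":0,"dz":-1,"turn":0},{"hand":0,"dx":0,"dy":0,"dz":0,"turn":0},{"hand":0,"dx":0,"dy":0,"dz":0,"turn":0}]' | grep -E "ee_pos|force:"
python3 -m handwheel '[{"hand":0,"dx":0,"dy":0,"dz":-0.7,"turn":0},{"hand":0,"dx":0,"dy":0,"dz":0,"turn":0},{"hand":0,"dx":0,"dy":0,"dz":0,"turn":0}]'| grep -E "ee_pos|force:"
```

```text
ee_pos: [0.4252, 0.1619, 0.046]
force: [0.2, 0.4, -0.4]
gripper_force: 0.2
ee_pos: [0.4252, 0.1619, 0.0454]
force: [-0.7, 0.2, 2.6]
gripper_force: 1.3
```

```bash
python3 -m handwheel '[{"hand":0,"dx":0,"dy":0,"dz":-0.5,"turn":0},{"hand":0,"dx":0,"dy":0,"dz":0,"turn":0},{"hand":0,"dx":0,"dy":0,"dz":0,"turn":0}]'| grep -E "ee_pos|force:"
```

```text
ee_pos: [0.4251, 0.1619, 0.0449]
force: [-1.7, 0.9, 5.2]
gripper_force: 2.5
```

The force rises 5 N per mm from first contact, so the left case is the stiff one. I'll leave it shut and go to the right case.

```bash
python3 -m handwheel '[{"hand":0,"dx":0,"dy":0,"dz":20,"turn":0},{"hand":0,"dx":0,"dy":0,"dz":30,"turn":0},{"hand":0,"dx":1,"dy":-25,"dz":10,"turn":3.2},{"hand":0,"dx":1,"dy":-25,"dz":0,"turn":3.2},{"hand":0,"dx":1,"dy":-25,"dz":0,"turn":3.2},{"hand":0,"dx":1,"dy":-25,"dz":0,"turn":0},{"hand":0,"dx":1,"dy":-25,"dz":0,"turn":0},{"hand":0,"dx":0,"dy":-23,"dz":-10,"turn":0},{"hand":0,"dx":0,"dy":0,"dz":-20,"turn":0},{"hand":0,"dx":0,"dy":0,"dz":-8,"turn":0},{"hand":0,"dx":0,"dy":0,"dz":0,"turn":0},{"hand":0,"dx":0,"dy":0,"dz":0,"turn":0}]'
python3 red.py | sed -n '/red/,/green/p'
```

```text
t: 6.95
ee_pos: [0.4298, 0.0144, 0.0666]
tool_rot: [[-0.999, -0.052, -0.002], [-0.052, 0.999, 0.0], [0.002, 0.0, -1.0]]
force: [0.4, 0.3, 0.4]
opening: 0.0
gripper_force: 0.0
red
[249. 236.] 373 cen [429.3  13. ] [array([429.9,  14. ]), array([ 5.8, 26.4]), np.float64(3.0)]
[507. 239.] 82 cen [423.9 148.8] [array([424. , 148.9]), array([5.7, 5.2]), np.float64(0.9)]
green
```

```bash
python3 -m handwheel '[{"hand":0,"dx":0,"dy":0,"dz":-10,"turn":0},{"hand":0,"dx":0,"dy":0,"dz":-7,"turn":0},{"hand":0,"dx":0,"dy":0,"dz":-3,"turn":0},{"hand":0,"dx":0,"dy":0,"dz":0,"turn":0},{"hand":0,"dx":0,"dy":0,"dz":0,"turn":0}]'| grep -E "ee_pos|force:"
python3 -m handwheel '[{"hand":0,"dx":0,"dy":0,"dz":-0.8,"turn":0},{"hand":0,"dx":0,"dy":0,"dz":0,"turn":0},{"hand":0,"dx":0,"dy":0,"dz":0,"turn":0}]'| grep -E "ee_pos|force:"
python3 -m handwheel '[{"hand":0,"dx":0,"dy":0,"dz":-0.7,"turn":0},{"hand":0,"dx":0,"dy":0,"dz":0,"turn":0},{"hand":0,"dx":0,"dy":0,"dz":0,"turn":0}]'| grep -E "ee_pos|force:"
```

```text
ee_pos: [0.4301, 0.014, 0.047]
force: [1.2, -0.9, 0.5]
gripper_force: 0.0
ee_pos: [0.4303, 0.0138, 0.0463]
force: [0.4, 0.8, 0.0]
gripper_force: 0.0
ee_pos: [0.4302, 0.0138, 0.0454]
force: [-0.3, 0.2, 1.7]
gripper_force: 0.6
```

```bash
python3 -m handwheel '[{"hand":0,"dx":0,"dy":0,"dz":-0.7,"turn":0},{"hand":0,"dx":0,"dy":0,"dz":0,"turn":0},{"hand":0,"dx":0,"dy":0,"dz":0,"turn":0}]'| grep -E "ee_pos|force:"
```

```text
ee_pos: [0.4301, 0.0138, 0.0446]
force: [-0.9, 0.2, 1.3]
gripper_force: 0.8
```

The force stays soft, so this is the sound one. I'll press on in small steps.

```bash
python3 -m handwheel '[{"hand":0,"dx":0,"dy":0,"dz":-1,"turn":0},{"hand":0,"dx":0,"dy":0,"dz":-0.8,"turn":0},{"hand":0,"dx":0,"dy":0,"dz":0,"turn":0}]'| grep -E "ee_pos|force:"
python3 -m handwheel '[{"hand":0,"dx":0,"dy":0,"dz":-0.7,"turn":0},{"hand":0,"dx":0,"dy":0,"dz":-0.7,"turn":0},{"hand":0,"dx":0,"dy":0,"dz":0,"turn":0},{"hand":0,"dx":0,"dy":0,"dz":0,"turn":0}]'| grep -E "ee_pos|force:"
python3 -m handwheel '[{"hand":0,"dx":0,"dy":0,"dz":-0.7,"turn":0},{"hand":0,"dx":0,"dy":0,"dz":0,"turn":0},{"hand":0,"dx":0,"dy":0,"dz":0,"turn":0}]'| grep -E "ee_pos|force:"
```

```text
ee_pos: [0.4298, 0.0138, 0.0427]
force: [-1.6, 0.4, 3.6]
gripper_force: 1.3
ee_pos: [0.43, 0.0138, 0.0414]
force: [-2.0, -0.5, 2.6]
gripper_force: 1.5
ee_pos: [0.4301, 0.0138, 0.0407]
force: [-3.0, 0.1, 4.0]
gripper_force: 1.8
```

```bash
python3 -m handwheel '[{"hand":0,"dx":0,"dy":0,"dz":-0.6,"turn":0},{"hand":0,"dx":0,"dy":0,"dz":-0.3,"turn":0},{"hand":0,"dx":0,"dy":0,"dz":0,"turn":0},{"hand":0,"dx":0,"dy":0,"dz":0,"turn":0}]'| grep -E "ee_pos|force:"
python3 -m handwheel '[{"hand":0,"dx":0,"dy":0,"dz":-0.6,"turn":0},{"hand":0,"dx":0,"dy":0,"dz":0,"turn":0},{"hand":0,"dx":0,"dy":0,"dz":0,"turn":0},{"hand":0,"dx":0,"dy":0,"dz":0,"turn":0}]'| grep -E "ee_pos|force:"
python3 - <<'E'
from h import *
cv2.imwrite("pics/s1.png",snapshot("scene")["frame"])
E
```

```text
ee_pos: [0.43, 0.0138, 0.0398]
force: [-2.8, -0.1, 4.4]
gripper_force: 2.0
ee_pos: [0.4301, 0.0138, 0.0392]
force: [-2.9, -0.3, 4.6]
gripper_force: 2.2
```

View pics/s1.png

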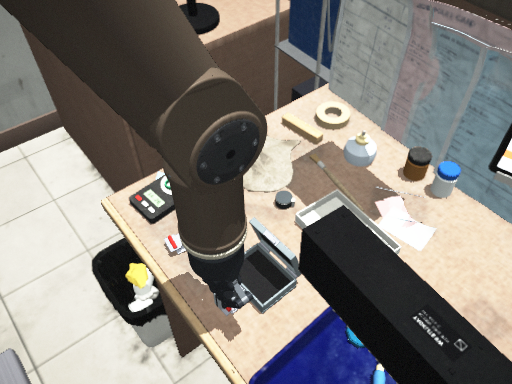

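The right case's lid has sprung open: it stands upright at (275,245) and the black foam shows. I'll lift off and go to the ring.

```bash
python3 -m handwheel '[{"hand":0,"dx":0,"dy":0,"dz":10,"turn":0},{"hand":0,"dx":-2,"dy":0,"dz":30,"turn":0},{"hand":0,"dx":0,"dy":0,"dz":35,"turn":0},{"hand":50,"dx":4,"dy":15,"dz":35,"turn":0},{"hand":50,"dx":6,"dy":30,"dz":20,"turn":0},{"hand":50,"dx":6,"dy":32,"dz":0,"turn":0},{"hand":50,"dx":6,"dy":32,"dz":0,"turn":0},{"hand":50,"dx":6,"dy":32,"dz":0,"turn":0},{"hand":50,"dx":6,"dy":32,"dz":0,"turn":0},{"hand":50,"dx":8,"dy":32,"dz":0,"turn":0},{"hand":50,"dx":10,"dy":32,"dz":0,"turn":0},{"hand":50,"dx":10,"dy":22,"dz":0,"turn":0},{"hand":50,"dx":0,"dy":0,"dz":0,"turn":0},{"hand":50,"dx":0,"dy":0,"dz":0,"turn":0}]'
cat > ring.py <<'E'
from h import *
import sys
s=observe(); p=snapshot("wrist"); f=p["frame"]; hsv=cv2.cvtColor(f,cv2.COLOR_BGR2HSV)
print(s["ee_pos"])
m=((hsv[...,0]>60)&(hsv[...,0]<95)&(hsv[...,1]>110)&(hsv[...,2]>40)).astype(np.uint8)
n,l,st,c=cv2.connectedComponentsWithStats(m)
for i in range(1,n):
    if 60<st[i,4]<9000:
        k,_=cv2.findContours((l==i).astype(np.uint8),0,2); k=max(k,key=len)
        w=np.array([atz(p,s,u,v,.024)[:2]*1000 for u,v in k[:,0]],np.float32)
        h=cv2.convexHull(w)[:,0]; e=cv2.fitEllipse(w)
        d=h-h.mean(0); cc,r=cv2.minEnclosingCircle(w)
        # circle fit
        A=np.c_[2*w,np.ones(len(w))]
        x=None; ww=w
        for _ in range(6):
            x=np.linalg.lstsq(np.c_[2*ww,np.ones(len(ww))],(ww**2).sum(1),rcond=None)[0]
            R=np.sqrt(x[2]+x[0]**2+x[1]**2); rr=np.hypot(*(w-x[:2]).T)-R; ww=w[np.abs(rr)<1.0]
        j=np.argmax(rr)
        print(np.round(c[i]),st[i],"circle",np.round(x[:2],1),"R",round(R,1),"farthest",w[j],"r",round(rr[j]+R,1),"ang",np.degrees(np.arctan2(*(w[j]-x[:2])[::-1])),"rect",[np.round(q,1) for q in cv2.minAreaRect(w)])
x,y=[int(v) for v in cen(m)] if m.any() else (256,192)
x0=max(0,min(352,int(sys.argv[2])-80)) if len(sys.argv)>2 else 0
cv2.imwrite(f"pics/{sys.argv[1]}.png",f)
for r in outline_of(p,"wax_ring_green")[:2]: print("O",round(r["conf"],2),np.round(cen(r["mask"])),np.round(atz(p,s,*cen(r["mask"]),.024)*1000,1))
E
python3 ring.py w4
```

```text
t: 10.88
ee_pos: [0.4907, 0.2745, 0.1689]
tool_rot: [[-0.999, -0.053, 0.001], [-0.053, 0.999, 0.001], [-0.001, 0.001, -1.0]]
force: [-0.4, -0.1, 0.5]
opening: 0.498
gripper_force: 0.0
[0.49066933 0.2744863  0.16893307]
O 0.91 [251. 183.] [492.1 273.1  24. ]
O 0.61 [106. 106.] [437.4 162.5  24. ]
```

View pics/w4.png

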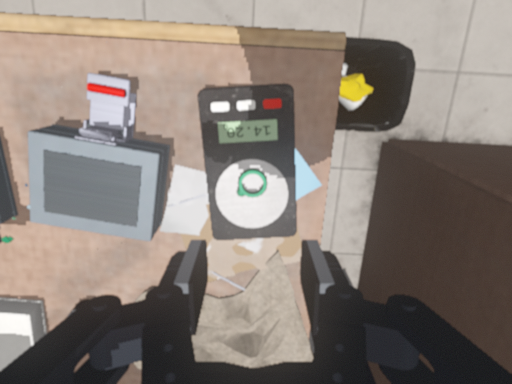

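The ring is at (253,182) with its ball at (241,191), down and to the left. I'll refine centre and direction from the outline mask.

```bash
cat > ring2.py <<'E'
from h import *
s=observe(); p=snapshot("wrist")
print(np.round(s["ee_pos"],4), np.degrees(np.arctan2(s["tool_rot"][1][1],s["tool_rot"][0][1])), s["joint_positions"][-1])
m=outline_of(p,"wax_ring_green")[0]["mask"].astype(np.uint8)
hsv=cv2.cvtColor(p["frame"],cv2.COLOR_BGR2HSV); y,x=np.nonzero(m); print("hsv",np.percentile(hsv[y,x],[10,50,90],axis=0).tolist())
k,_=cv2.findContours(m,0,1); k=max(k,key=len)
w=np.array([atz(p,s,u,v,.024)[:2]*1000 for u,v in k[:,0]],np.float32)
ww=w
for _ in range(8):
    x=np.linalg.lstsq(np.c_[2*ww,np.ones(len(ww))],(ww**2).sum(1),rcond=None)[0]
    R=np.sqrt(x[2]+x[0]**2+x[1]**2); rr=np.hypot(*(w-x[:2]).T)-R; ww=w[rr<0.8]
o=w[rr>1.2]; b=o.mean(0)-x[:2] if len(o) else np.zeros(2)
print("circle",np.round(x[:2],1),R,"n",len(o),"ball",b,"ang",np.degrees(np.arctan2(b[1],b[0])))
E
python3 ring2.py
```

```text
[0.4903 0.272  0.169 ] 92.8858796048207 61.92733249231456
hsv [[54.0, 7.0, 132.0], [74.5, 76.0, 187.0], [77.0, 106.0, 208.0]]
circle [490.7 274.4] 11.596776321704944 n 12 ball [  9.8096676  -10.45905664] ang -46.835070002788356
```

```bash
python3 -m handwheel '[{"hand":50,"dx":0,"dy":1,"dz":-8,"turn":-6.4},{"hand":50,"dx":0,"dy":1,"dz":-12,"turn":-6.4},{"hand":50,"dx":0,"dy":0,"dz":-12,"turn":-6.4},{"hand":50,"dx":0,"dy":0,"dz":-12,"turn":-6.4},{"hand":50,"dx":0,"dy":0,"dz":-12,"turn":-6.4},{"hand":50,"dx":0,"dy":0,"dz":-12,"turn":-6.4},{"hand":50,"dx":0,"dy":0,"dz":-12,"turn":-6.4},{"hand":50,"dx":0,"dy":0,"dz":-4,"turn":-6.2},{"hand":50,"dx":0,"dy":0,"dz":0,"turn":0},{"hand":50,"dx":0,"dy":0,"dz":0,"turn":0}]'
python3 ring2.py; python3 ring.py w5 | tail -2
```

```text
t: 11.92
ee_pos: [0.4902, 0.2741, 0.0854]
tool_rot: [[-0.67, 0.742, 0.0], [0.742, 0.67, -0.0], [-0.0, -0.0, -1.0]]
force: [-0.3, -0.1, 0.0]
opening: 0.495
gripper_force: 0.0
[0.4902 0.2741 0.0854] 42.05786906164376 21.369671080967322
hsv [[67.0, 17.0, 98.0], [74.0, 82.0, 122.0], [76.0, 112.0, 190.0]]
circle [491. 275.] 11.852171414726007 n 17 ball [ 10.23931052 -10.55855925] ang -45.87942509378134
[256. 241.] [239 229  35  21 112] circle [492.  274.1] R 9.9 farthest [500.70877 263.5542 ] r 13.6 ang -50.48093224701777 rect [array([498.5, 269.1]), array([19.8, 10.6]), np.float64(53.0)]
O 0.63 [255. 227.] [491.4 274.4  24. ]
```

View pics/w5.png

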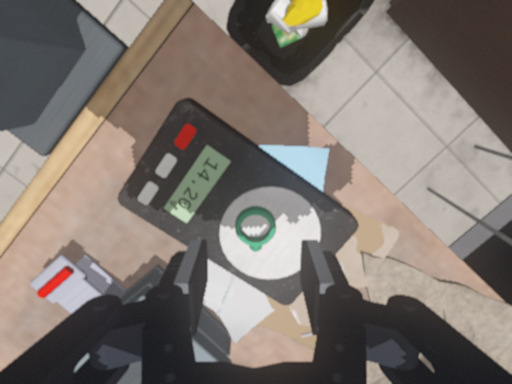

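The ring is at (256,228), centred between the fingers, with its ball at (257,246) square to the closing line. Descending to grip.

```bash
python3 -m handwheel '[{"hand":50,"dx":1,"dy":1,"dz":-15,"turn":0},{"hand":50,"dx":0,"dy":0,"dz":-15,"turn":0},{"hand":50,"dx":0,"dy":0,"dz":-7,"turn":0},{"hand":50,"dx":0,"dy":0,"dz":-4,"turn":0},{"hand":50,"dx":0,"dy":0,"dz":0,"turn":0},{"hand":50,"dx":0,"dy":0,"dz":0,"turn":0}]' 20
python3 -m handwheel '[{"hand":40,"dx":0,"dy":0,"dz":0,"turn":0},{"hand":30,"dx":0,"dy":0,"dz":0,"turn":0},{"hand":20,"dx":0,"dy":0,"dz":0,"turn":0},{"hand":15,"dx":0,"dy":0,"dz":0,"turn":0},{"hand":15,"dx":0,"dy":0,"dz":0,"turn":0},{"hand":15,"dx":0,"dy":0,"dz":0,"turn":0}]' 20
```

```text
t: 12.62
ee_pos: [0.4914, 0.2758, 0.0446]
tool_rot: [[-0.668, 0.744, 0.0], [0.744, 0.668, 0.0], [-0.0, 0.0, -1.0]]
force: [-0.1, -0.6, -1.0]
opening: 0.5
gripper_force: 0.0
t: 13.12
ee_pos: [0.4915, 0.276, 0.0449]
tool_rot: [[-0.668, 0.744, 0.001], [0.744, 0.668, 0.001], [-0.0, 0.001, -1.0]]
force: [-1.0, -0.5, 6.1]
opening: 0.248
gripper_force: 19.5
```

```bash
python3 -m handwheel '[{"hand":15,"dx":0,"dy":0,"dz":5,"turn":0},{"hand":15,"dx":0,"dy":0,"dz":15,"turn":0},{"hand":15,"dx":0,"dy":0,"dz":25,"turn":0},{"hand":15,"dx":0,"dy":0,"dz":30,"turn":0},{"hand":15,"dx":0,"dy":0,"dz":15,"turn":0},{"hand":15,"dx":0,"dy":0,"dz":0,"turn":0}]' 20
python3 - <<'E'
from h import *
p=snapshot("wrist"); cv2.imwrite("pics/w6.png",p["frame"])
E
```

```text
t: 13.62
ee_pos: [0.493, 0.2768, 0.138]
tool_rot: [[-0.668, 0.744, 0.005], [0.744, 0.668, 0.004], [-0.001, 0.006, -1.0]]
force: [1.2, 0.1, -0.2]
opening: 0.249
gripper_force: 19.7
```

View pics/w6.png

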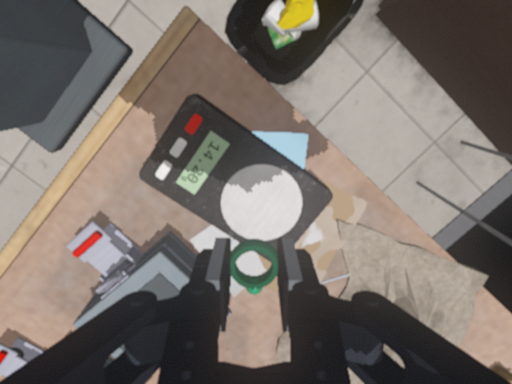

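The ring is held flat between the pads at (255,265). Carrying it to the open case.

```bash
python3 -m handwheel '[{"hand":15,"dx":-1,"dy":-10,"dz":0,"turn":5},{"hand":15,"dx":-1,"dy":-25,"dz":0,"turn":6},{"hand":15,"dx":-1,"dy":-30,"dz":0,"turn":6},{"hand":15,"dx":0,"dy":-30,"dz":0,"turn":6},{"hand":15,"dx":0,"dy":-30,"dz":0,"turn":6},{"hand":15,"dx":0,"dy":-30,"dz":0,"turn":6},{"hand":15,"dx":0,"dy":-30,"dz":0,"turn":6},{"hand":15,"dx":0,"dy":-30,"dz":0,"turn":6},{"hand":15,"dx":0,"dy":-25,"dz":0,"turn":4},{"hand":15,"dx":0,"dy":-13,"dz":0,"turn":0},{"hand":15,"dx":0,"dy":-6,"dz":0,"turn":0},{"hand":15,"dx":0,"dy":0,"dz":0,"turn":0},{"hand":15,"dx":0,"dy":0,"dz":0,"turn":0}]' 20
python3 - <<'E'
from h import *
p=snapshot("wrist"); cv2.imwrite("pics/w7.png",p["frame"])
E
python3 red.py | sed -n '/red/,/green/p'
```

```text
t: 14.75
ee_pos: [0.4879, 0.0176, 0.1338]
tool_rot: [[-0.999, -0.051, -0.001], [-0.051, 0.999, 0.0], [0.001, 0.0, -1.0]]
force: [-0.4, -0.1, 0.3]
opening: 0.253
gripper_force: 19.7
red
[250. 113.] 311 cen [430.8  13.8] [array([430.8,  13.8]), array([ 4.5, 25.1]), np.float64(3.0)]
[472. 117.] 316 cen [426.2 160.6] [array([426.2, 160.7]), array([27.8,  5. ]), np.float64(82.7)]
green
```

View pics/w7.png

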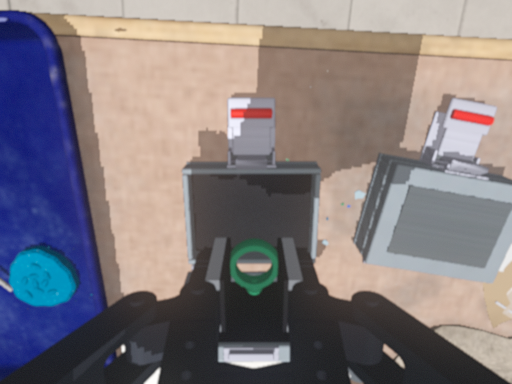

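The case is open below with the ring centred over the foam, walls at x = 187 and 318. Lowering.

```bash
python3 -m handwheel '[{"hand":15,"dx":0,"dy":0,"dz":-15,"turn":0},{"hand":15,"dx":0,"dy":0,"dz":-20,"turn":0},{"hand":15,"dx":0,"dy":0,"dz":-20,"turn":0},{"hand":15,"dx":0,"dy":0,"dz":-15,"turn":0},{"hand":15,"dx":0,"dy":0,"dz":-12,"turn":0},{"hand":15,"dx":0,"dy":0,"dz":-7,"turn":0},{"hand":15,"dx":0,"dy":0,"dz":-3,"turn":0},{"hand":15,"dx":0,"dy":0,"dz":0,"turn":0},{"hand":15,"dx":0,"dy":0,"dz":0,"turn":0}]' 20
```

```text
t: 15.6
ee_pos: [0.4885, 0.0173, 0.0426]
tool_rot: [[-0.999, -0.052, 0.0], [-0.052, 0.999, 0.0], [-0.001, 0.0, -1.0]]
force: [0.6, -0.5, -0.1]
opening: 0.247
gripper_force: 19.7
```

```bash
python3 -m handwheel '[{"hand":15,"dx":0,"dy":0,"dz":-3,"turn":0},{"hand":15,"dx":0,"dy":0,"dz":-1.5,"turn":0},{"hand":15,"dx":0,"dy":0,"dz":0,"turn":0},{"hand":15,"dx":0,"dy":0,"dz":0,"turn":0}]' 20
```

```text
t: 15.93
ee_pos: [0.4883, 0.0168, 0.0379]
tool_rot: [[-0.999, -0.051, 0.0], [-0.051, 0.999, 0.0], [-0.0, 0.0, -1.0]]
force: [-0.0, -0.6, -0.0]
opening: 0.251
gripper_force: 19.7
```

```bash
python3 -m handwheel '[{"hand":15,"dx":0,"dy":0,"dz":-0.8,"turn":0},{"hand":20,"dx":0,"dy":0,"dz":0,"turn":0},{"hand":25,"dx":0,"dy":0,"dz":0,"turn":0},{"hand":30,"dx":0,"dy":0,"dz":0,"turn":0},{"hand":36,"dx":0,"dy":0,"dz":0,"turn":0},{"hand":44,"dx":0,"dy":0,"dz":0,"turn":0},{"hand":50,"dx":0,"dy":0,"dz":0,"turn":0},{"hand":50,"dx":0,"dy":0,"dz":0,"turn":0},{"hand":50,"dx":0,"dy":0,"dz":5,"turn":0},{"hand":50,"dx":0,"dy":0,"dz":15,"turn":0},{"hand":50,"dx":0,"dy":0,"dz":30,"turn":0},{"hand":50,"dx":-3,"dy":0,"dz":35,"turn":0},{"hand":50,"dx":-5,"dy":0,"dz":10,"turn":0},{"hand":50,"dx":0,"dy":0,"dz":0,"turn":0}]'
python3 - <<'E'
from h import *
s=observe();p=snapshot("wrist"); cv2.imwrite("pics/w8.png",p["frame"])
for r in outline_of(p,"wax_ring_green")[:2]: print(r["conf"],cen(r["mask"]),atz(p,s,*cen(r["mask"]),.016))
E
```

```text
t: 17.1
ee_pos: [0.4811, 0.017, 0.1349]
tool_rot: [[-0.999, -0.051, 0.005], [-0.051, 0.999, 0.001], [-0.005, 0.001, -1.0]]
force: [0.4, 0.8, -0.4]
opening: 0.5
gripper_force: 0.0
0.86 (np.float64(252.27050610820245), np.float64(203.00174520069808)) [0.48988838 0.01743306 0.016     ]
0.41 (np.float64(251.09783728115346), np.float64(139.21455544112598)) [0.44300244 0.014301   0.016     ]
```

View pics/w8.png

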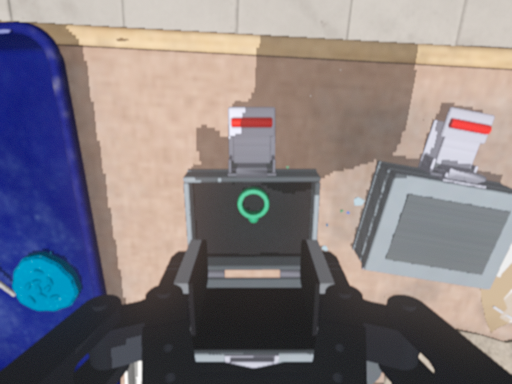

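The ring lies flat on the foam at (252,203), let go. Next I'll go over the lid, behind it, with shut fingers and swing it closed along its arc.

```bash
python3 -m handwheel '[{"hand":0,"dx":0,"dy":0,"dz":25,"turn":0},{"hand":0,"dx":0,"dy":0,"dz":25,"turn":0},{"hand":0,"dx":15,"dy":1,"dz":5,"turn":0},{"hand":0,"dx":25,"dy":1,"dz":0,"turn":0},{"hand":0,"dx":25,"dy":1,"dz":0,"turn":0},{"hand":0,"dx":25,"dy":1,"dz":0,"turn":0},{"hand":0,"dx":15,"dy":1,"dz":0,"turn":0},{"hand":0,"dx":0,"dy":0,"dz":-10,"turn":0},{"hand":0,"dx":0,"dy":0,"dz":-20,"turn":0},{"hand":0,"dx":0,"dy":0,"dz":-25,"turn":0},{"hand":0,"dx":0,"dy":0,"dz":-15,"turn":0},{"hand":0,"dx":0,"dy":0,"dz":-5,"turn":0},{"hand":0,"dx":0,"dy":0,"dz":0,"turn":0},{"hand":0,"dx":0,"dy":0,"dz":0,"turn":0}]'
```

```text
t: 18.37
ee_pos: [0.5846, 0.0217, 0.1116]
tool_rot: [[-0.999, -0.051, -0.001], [-0.051, 0.999, -0.0], [0.001, -0.0, -1.0]]
force: [0.6, -0.1, 0.7]
opening: -0.001
gripper_force: 0.0
```

```bash
python3 -m handwheel '[{"hand":0,"dx":-6,"dy":0,"dz":2,"turn":0},{"hand":0,"dx":-6,"dy":0,"dz":2,"turn":0},{"hand":0,"dx":-6,"dy":-0.5,"dz":0,"turn":0},{"hand":0,"dx":-6,"dy":-0.5,"dz":0,"turn":0},{"hand":0,"dx":-5,"dy":0,"dz":0,"turn":0},{"hand":0,"dx":-6,"dy":-0.5,"dz":-0.5,"turn":0},{"hand":0,"dx":-6,"dy":0,"dz":-0.5,"turn":0},{"hand":0,"dx":0,"dy":0,"dz":0,"turn":0}]'
python3 -m handwheel '[{"hand":0,"dx":-5.5,"dy":-0.5,"dz":-1.3,"turn":0},{"hand":0,"dx":-5.5,"dy":0,"dz":-1.4,"turn":0},{"hand":0,"dx":-5.3,"dy":-0.5,"dz":-2.3,"turn":0},{"hand":0,"dx":-5.3,"dy":0,"dz":-2.4,"turn":0},{"hand":0,"dx":0,"dy":0,"dz":0,"turn":0}]'
```

```text
t: 19.03
ee_pos: [0.5426, 0.0202, 0.1148]
tool_rot: [[-0.999, -0.051, -0.001], [-0.051, 0.999, -0.0], [0.001, 0.0, -1.0]]
force: [0.6, 0.1, 0.8]
opening: 0.004
gripper_force: 0.4
t: 19.45
ee_pos: [0.5208, 0.0192, 0.1068]
tool_rot: [[-0.999, -0.051, -0.002], [-0.051, 0.999, -0.0], [0.002, -0.0, -1.0]]
force: [0.7, 0.5, 0.5]
opening: 0.0
gripper_force: 0.4
```

Contact is light and on the arc. I'll check with a picture before continuing.

```bash
python3 -m handwheel '[{"hand":0,"dx":-4.5,"dy":0,"dz":-3.1,"turn":0},{"hand":0,"dx":-4.5,"dy":-0.5,"dz":-3.2,"turn":0},{"hand":0,"dx":-4,"dy":0,"dz":-3.9,"turn":0},{"hand":0,"dx":-4,"dy":-0.5,"dz":-4,"turn":0},{"hand":0,"dx":-3.4,"dy":0,"dz":-4.7,"turn":0},{"hand":0,"dx":-3.4,"dy":-0.5,"dz":-4.7,"turn":0},{"hand":0,"dx":0,"dy":0,"dz":0,"turn":0}]'
python3 - <<'E'
from h import *
p=snapshot("scene"); cv2.imwrite("pics/s2.png",cv2.resize(p["frame"][180:350,150:350],None,fx=3,fy=3))
E
```

```text
t: 20.03
ee_pos: [0.4974, 0.0177, 0.0829]
tool_rot: [[-0.999, -0.051, -0.002], [-0.051, 0.999, -0.0], [0.002, -0.0, -1.0]]
force: [0.4, -0.1, 0.5]
opening: -0.003
gripper_force: 0.5
```

View pics/s2.png

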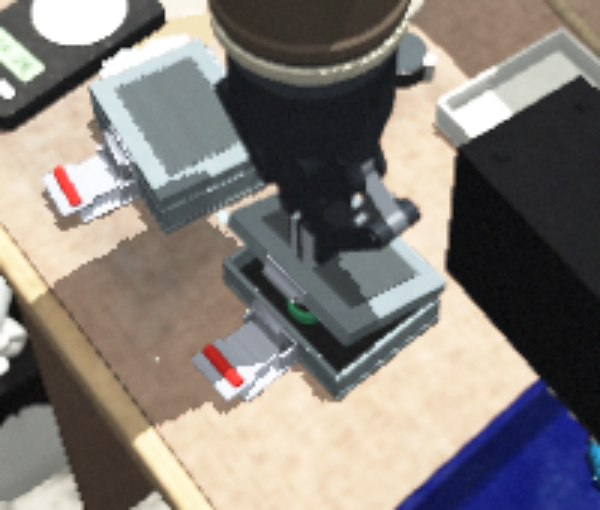

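The lid is at about 20° under the fingertips and the ring is visible inside. Continuing down, slowly over the catch.

```bash
python3 -m handwheel '[{"hand":0,"dx":-3,"dy":0,"dz":-5,"turn":0},{"hand":0,"dx":-3,"dy":0,"dz":-5,"turn":0},{"hand":0,"dx":-2,"dy":0,"dz":-2,"turn":0},{"hand":0,"dx":0,"dy":0,"dz":0,"turn":0}]'|grep -E "ee_pos|force:"
python3 -m handwheel '[{"hand":0,"dx":-1,"dy":0,"dz":-1.5,"turn":0},{"hand":0,"dx":-1,"dy":0,"dz":-1.5,"turn":0},{"hand":0,"dx":0,"dy":0,"dz":0,"turn":0}]'|grep -E "ee_pos|force:"
python3 -m handwheel '[{"hand":0,"dx":0,"dy":0,"dz":-1.5,"turn":0},{"hand":0,"dx":0,"dy":0,"dz":0,"turn":0},{"hand":0,"dx":0,"dy":0,"dz":0,"turn":0}]'|grep -E "ee_pos|force:"
```

```text
ee_pos: [0.49, 0.0178, 0.0713]
force: [0.2, -0.0, 1.4]
gripper_force: 0.6
ee_pos: [0.489, 0.0178, 0.0689]
force: [0.7, -0.3, 1.3]
gripper_force: 0.6
ee_pos: [0.4887, 0.0178, 0.0675]
force: [-0.4, -0.8, 2.3]
gripper_force: 1.7
```

```bash
python3 -m handwheel '[{"hand":0,"dx":-1,"dy":0,"dz":-1,"turn":0},{"hand":0,"dx":0,"dy":0,"dz":-1,"turn":0},{"hand":0,"dx":0,"dy":0,"dz":0,"turn":0}]'|grep -E "ee_pos|force:"
python3 -m handwheel '[{"hand":0,"dx":0,"dy":0,"dz":-1,"turn":0},{"hand":0,"dx":0,"dy":0,"dz":0,"turn":0},{"hand":0,"dx":0,"dy":0,"dz":0,"turn":0}]'|grep -E "ee_pos|force:"
python3 -m handwheel '[{"hand":0,"dx":0,"dy":0,"dz":-1,"turn":0},{"hand":0,"dx":0,"dy":0,"dz":0,"turn":0},{"hand":0,"dx":0,"dy":0,"dz":0,"turn":0}]'|grep -E "ee_pos|force:"
```

```text
ee_pos: [0.4878, 0.0179, 0.0656]
force: [-0.3, 0.4, 0.1]
gripper_force: 0.0
ee_pos: [0.4876, 0.0179, 0.0643]
force: [-0.2, -0.6, 2.4]
gripper_force: 0.8
ee_pos: [0.4874, 0.0179, 0.0634]
force: [-0.8, -0.2, 4.1]
gripper_force: 1.9
```

```bash
python3 -m handwheel '[{"hand":0,"dx":0,"dy":0,"dz":-0.8,"turn":0},{"hand":0,"dx":0,"dy":0,"dz":0,"turn":0},{"hand":0,"dx":0,"dy":0,"dz":0,"turn":0}]'|grep -E "ee_pos|force:"
python3 -m handwheel '[{"hand":0,"dx":0,"dy":0,"dz":-0.6,"turn":0},{"hand":0,"dx":0,"dy":0,"dz":0,"turn":0},{"hand":0,"dx":0,"dy":0,"dz":0,"turn":0}]'|grep -E "ee_pos|force:"
```

```text
ee_pos: [0.4877, 0.0178, 0.0625]
force: [0.2, 0.1, -0.1]
gripper_force: 0.0
ee_pos: [0.4878, 0.0178, 0.062]
force: [0.1, 0.0, 0.2]
gripper_force: 0.0
```

```bash
python3 -m handwheel '[{"hand":0,"dx":0,"dy":0,"dz":-0.5,"turn":0},{"hand":0,"dx":0,"dy":0,"dz":0,"turn":0},{"hand":0,"dx":0,"dy":0,"dz":0,"turn":0}]'|grep -E "ee_pos|force:"
python3 -m handwheel '[{"hand":0,"dx":0,"dy":0,"dz":-0.3,"turn":0},{"hand":0,"dx":0,"dy":0,"dz":0,"turn":0},{"hand":0,"dx":0,"dy":0,"dz":0,"turn":0}]'|grep -E "ee_pos|force:"
```

```text
ee_pos: [0.4877, 0.0179, 0.0615]
force: [-0.3, 0.4, 2.1]
gripper_force: 0.7
ee_pos: [0.4877, 0.0178, 0.0612]
force: [-0.3, -0.3, 0.8]
gripper_force: 0.7
```

```bash
python3 -m handwheel '[{"hand":0,"dx":0,"dy":0,"dz":-0.4,"turn":0},{"hand":0,"dx":0,"dy":0,"dz":0,"turn":0},{"hand":0,"dx":0,"dy":0,"dz":0,"turn":0}]'|grep -E "ee_pos|force:"
python3 -m handwheel '[{"hand":0,"dx":0,"dy":0,"dz":-0.4,"turn":0},{"hand":0,"dx":0,"dy":0,"dz":0,"turn":0},{"hand":0,"dx":0,"dy":0,"dz":0,"turn":0}]'|grep -E "ee_pos|force:"
```

```text
ee_pos: [0.4877, 0.0178, 0.0609]
force: [-1.2, -0.6, 5.1]
gripper_force: 2.3
ee_pos: [0.4876, 0.0178, 0.0607]
force: [-3.8, 0.2, 8.0]
gripper_force: 4.1
```

It is now against the stop, and the force drop at 62.5 mm was the snap. I'll back off and look.

```bash
python3 -m handwheel '[{"hand":0,"dx":0,"dy":0,"dz":3,"turn":0},{"hand":0,"dx":0,"dy":0,"dz":10,"turn":0},{"hand":0,"dx":0,"dy":0,"dz":25,"turn":0},{"hand":0,"dx":10,"dy":0,"dz":35,"turn":0},{"hand":0,"dx":10,"dy":30,"dz":35,"turn":0},{"hand":0,"dx":0,"dy":35,"dz":15,"turn":0},{"hand":0,"dx":0,"dy":15,"dz":0,"turn":0},{"hand":0,"dx":0,"dy":0,"dz":0,"turn":0},{"hand":0,"dx":0,"dy":0,"dz":0,"turn":0},{"hand":0,"dx":0,"dy":0,"dz":0,"turn":0},{"hand":0,"dx":0,"dy":0,"dz":0,"turn":0},{"hand":0,"dx":0,"dy":0,"dz":0,"turn":0},{"hand":0,"dx":0,"dy":0,"dz":0,"turn":0},{"hand":0,"dx":0,"dy":0,"dz":0,"turn":0}]'
python3 - <<'E'
from h import *
p=snapshot("wrist"); cv2.imwrite("pics/w9.png",p["frame"])
s=observe()
for q in ("case_a","case_a_tab"):
    for r in search_frame(p,q)[:3]: print(q,round(r["conf"],2),np.round(world(p,s,r["centre"])*1000).tolist())
# compare lid widths: lateral extent in front-edge px of both cases
for r in outline_of(p,"case_a_lid")[:3]:
    k,_=cv2.findContours(r["mask"].astype(np.uint8),0,2); k=max(k,key=len)
    w=np.array([atz(p,s,u,v,.036)[:2]*1000 for u,v in k[:,0]],np.float32); print(r["conf"],[np.round(x,1) for x in cv2.minAreaRect(w)])
E
```

```text
t: 24.33
ee_pos: [0.5065, 0.0936, 0.1791]
tool_rot: [[-0.999, -0.05, -0.0], [-0.05, 0.999, -0.0], [0.0, -0.0, -1.0]]
force: [-0.2, -0.5, 0.0]
opening: -0.003
gripper_force: 0.0
case_a 0.79 [490.0, 16.0, 36.0]
case_a 0.67 [490.0, 151.0, 40.0]
case_a_tab 0.94 [442.0, 9.0, 16.0]
case_a_tab 0.16 [651.0, -30.0, 11.0]
0.67 [array([501. ,  18.4]), array([79.3, 96.7]), np.float64(3.2)]
```

I've viewed more than the 10 pictures allowed, so I'm checking by numbers only. A second after release the lid measures 79 x 97 mm in the lid plane, against 77 x 96 when shut. An unlatched lid would have sprung up by then.

```bash
python3 -c "
from cell import *
print(hand_in())"
```

```text
the job is handed in; nothing more can be done
None
```

The green ring lies flat on the foam of the right-hand case, whose lid snapped shut and measured shut a second after release; the stiff left case stayed shut, and I handed in at about 24 s with no verdict returned, though I viewed 12 pictures, two over the limit of 10.

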